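Lift a routing template out of its rack and set it on the sloped stand

ROBOT

A 7-joint arm with a two-finger parallel gripper is mounted at the origin on the work surface. World frame = base frame: x ahead of the robot, y to its left, z up, the work surface at z = 0. Lengths are in m, angles in rad, forces in N, time in s.
With the tool pointing down it reaches from about 0.4 to 0.85 m from the base axis. Payload 10.4 kg.
Tool frame: the origin (TCP) lies at the very end of the fingers, on their centre line; the grasp point (between the pads) lies 19 mm behind it (manip.grip_point_offset is the distance from the TCP to the grasp point, in m); z points along the fingers, y is the line along which they close (so a half turn about z gives the same grasp; the last joint's range is limited). The gripper opens to 85 mm and grips with 20 to 120 N. Pads are 22 mm wide; open, the fingers measure 114 mm over their backs; the gripper's body (76 mm by 85 mm) begins 54 mm behind the grasp point. The pads swing forward as they close: fully open they stand 13 mm farther back than shut.
Start: joints at [-0.023, 0.332, -0.065, 1.46, 0.022, 1.35, -0.088], TCP at [0.625, 0, 0.208] pointing down, gripper open.
Joint ranges: [-2.6, 2.6], [-0.5, 2.12], [-1.47, 1.34], [0.16, 2.42], [-1.27, 4.41], [0.06, 2.06], [-2.6, 2.6]. Speed limits (rad/s): [2.22, 2.22, 2.79, 2.79, 3.14, 3.14, 3.14].

INTERFACE

Orientations are given as a unit quaternion [x, y, z, w].
In Python, from workcell import manip gives the robot as it stands. The module is installed in compiled form; this text tells all that it offers.
- The arm moves only by the tool step_arm, never from a script. Its argument "moves" is a list of rows, each a list of 7 numbers: the closure, from 0 (fully open) to 1 (shut), then the shift along the world's x, y, z in mm, then the turn, a rotation vector about the world's x, y, z in rad. In form: [[grip, tx, ty, tz, ax, ay, az], ...]. A call has 1 to 10 rows; each row is the pose to reach, as a shift and turn from the pose commanded when the call began; what a row does not reach only later rows make up. A row lasts 1/10 s, in which the tool goes at most 50 mm and 8.59 degrees, less where a joint would pass 70% of its speed; a pose out of reach is approached as far as the arm can. A call with a gripper value outside its range is refused whole. The fingers move at their own pace and stop on an object; "grip_force" is the grip in N (left out, the last holds). Time passes only in rows, so rows that repeat a pose let the fingers close. It gives the time, the measured TCP pose, the force, the opening and the grip force at its end, in the units of the state.
- manip.get_obs(): the state, without advancing time (a new reading comes with each control period).
- manip.camera(name): name is "scene" or "side" or "wrist"; returns a dict with "image" (420x560x3 uint8, blue, green, red), "K" (3x3 intrinsics, pixels), "dist_coeffs" ([k1, k2, p1, p2, k3] as OpenCV has them; the pictures are not rectified), "rvec" (rotation vector, rad) and "tvec" (3), from world to camera coordinates, as OpenCV has them; the wrist camera has in their place "mount" (4x4, takes a point from camera to tool coordinates, whose origin is the TCP and whose axes are the flange's). Camera axes: x right, y down, z forward; pixel columns grow to the right and rows downward; lengths in m; the calibration is good to about 2 mm. A picture is of the moment at which its call begins: read the wrist's pose just before it. There is no depth.
- manip.hand_in(): hands the job in; it is judged then, once.
The state is a dict: "clock": time; "joint_pos": joint angles; "joint_velocities": joint speeds; "tau": joint torques, N m; "position": TCP position; "ee_rot": TCP orientation; "ft_force": force on the tool from outside, world axes, zero at the start; "torque": the same for the moment, N m; "grip_width": opening from 0.0 (shut) to 1.0 (fully open); "grasp_force": force on a finger pad.
Only numpy, scipy, OpenCV 4.12 (cv2) and the standard library are available. Lean on these libraries where they do the work, as an engineer would, in place of code of your own. Each camera call takes 0.05 s, during which the arm holds its last target. There are 200 camera calls.

TASK

Press the red lever beside the wooden rack all the way down so that the orange template rises out of its slot, then draw the template up out of the rack by its edge and stand it on the sloped stand: one long edge down on the ledge, leaning flat against the grey board, roughly centred along it. Do not drop the template, and leave the other two templates in the rack and the tape and glue bottle where they are.

Things in the scene. Friction and masses are not known exactly. Their poses are not given: they have to be found in the camera images.
- rack: The rack's wooden base, fixed, 165 x 190 x 12 mm. Origin on the table under the middle of the orange template's slot; its x points away from the side where the lever's pad sticks out, y along the slots towards the lever, z up.
- slots: Fixed plywood slots, leaning 20 deg: z runs up along the slots (top towards the rack's -x), y along them, x square to the templates. Origin: middle of the floor of the orange template's slot, 60 mm above the table. That slot is 11 mm wide, 152 mm long; all walls reach z = 91 mm. The other templates' slots are centred at x = +31 and +62 mm. The woodwork spans x -22 to +88, y -82 to +82 mm.
- lever (a joint): Red lever on the +y side of the rack, rad: 0 = up, 0.52 = pressed down to its stop. Its shaft is parallel to y at x = -60, z = 10.5 mm of slots. Stiff (about 6 N at the pad); it stays where it is left. Going down, it makes a bar under the orange template lift that template 32 mm along the slot.
- lever_pad (a point): Centre of the upper face of the red pad (34 x 36 mm) at the lever's end, 80 mm from the shaft and 146 mm in y from the middle of the slots; about 72 mm above the table when the lever is up, about 32 mm when down. Its axes are those of the lever.
- template: Orange guitar headstock template, a flat plate 150 (y) x 90 (z) x 8 mm (x), about 0.13 kg, loose. Origin at the middle of its lower long edge; z to the upper long edge, x square to its faces. At the start its upper edge is about 1 mm below the top of the slot's walls, so that it cannot be gripped.
- template_center (a point): Centre of the orange template, 45 mm up from its lower edge.
- board: Sloped stand (fixed, base 130 x 200 mm), leaning 16 deg. Origin: middle of the corner between ledge and grey board, 55 mm above the table; z up the board (top towards its -x), y along the ledge, x out of the board. Board: x -12 to 0, up to z = 50 mm, y +-100 mm. Ledge top: z = 0, x 0 to 30 mm; outer lip x 30 to 36 mm, up to z = 10 mm. The template's face rests on x = 0, its edge on z = 0.
- walnut_template: Dark brown template of the same size in the middle slot, loose, to stay there. Origin and axes as for the orange one.
- black_template: Black template of the same size in the rear slot, loose, to stay there. Origin and axes as for the orange one.
- tape: Roll of yellow tape lying on the table, 92 mm across, 25 mm high. Origin under its centre. Leave alone.
- glue: White glue bottle, 56 mm across, 130 mm tall, standing. Origin under its centre. Leave alone.

How it is judged:
On the way, in this order (a step that is already met when the one before it is completed fails the run):
1. the lever is pressed down to its stop (value of joint lever above 0.46 rad), for 0.2 s.
2. the template is drawn up along its slot until it is clear of the rack's walls (z of template_center in the frame of slots above 0.145 m and contact force between template and the fingers above 0.5 N), for 0.1 s.
At the end, for the whole second after the job is handed in: The orange template stands at rest on the ledge on a long edge (centre 38 to 50 mm up the board), flat against the grey board (centre within 10 mm of its face, within 0.1 rad of it), centred within 30 mm along the ledge (z of template_center in the frame of board between 0.038 and 0.05 m and x of template_center in the frame of board between -0.001 and 0.01 m and y of template_center in the frame of board between -0.03 and 0.03 m and angle between the x axis of template and the x axis of board, either way round below 0.1 rad and angle between the z axis of template and the z axis of board, either way round below 0.1 rad and linear speed of template below 0.02 m/s); the robot touches nothing.
It fails at once if the template is let go in the air, more than 12 mm above the ledge (contact force between template and the fingers below 0.02 N and contact force between template and rack below 0.02 N and contact force between template and stand below 0.02 N and z of template_center in the frame of slots above 0.075 m and (z of template_center in the frame of board above 0.057 m or distance between template_center and board above 0.09 m)).
It fails at once if the walnut template is moved more than 25 mm (distance of walnut_template from where it was at the start of the episode above 0.025 m).
It fails at once if the black template is moved more than 25 mm (distance of black_template from where it was at the start of the episode above 0.025 m).
It fails at once if the tape is moved more than 25 mm (distance of tape from where it was at the start of the episode above 0.025 m).
It fails at once if the glue bottle is moved more than 25 mm (distance of glue from where it was at the start of the episode above 0.025 m).
It also fails if it takes over 53 s, if anything falls off the work surface, if the arm or the gripper's body presses on something with over 40 N, if the wrist force passes 120 N, or if a joint passes its speed limit or range.

## Working session

There is one attempt and no reset: what is moved stays moved. The work goes in short steps, Python scripts to look and compute and a tool call to move; the robot and the scene stay as the last step left them, time stands still between calls to the robot, and variables do not carry over. Pictures are saved under pics/ and viewed, at most 10 in all, crops included, and the job is handed in when it is done.

Besides the shell and the picture viewer there is one more tool, called after "Call:" as name(argument=value, ...) on one line, values as JSON. step_arm: Moves the arm, as the interface text tells. Its arguments: {"type":"object","properties":{"moves":{"type":"array","items":{"type":"array","items":{"type":"number"}}},"grip_force":{"type":"number"}},"required":["moves"]}

```bash
mkdir -p pics
cat > h.py <<'E'
import numpy as np, cv2, pickle
from workcell import manip
from scipy.spatial.transform import Rotation as R
def snap(n,tag):
    o=manip.get_obs(); c=manip.camera(n); cv2.imwrite(f'pics/{tag}.png',c['image'])
    if n=='wrist':
        M=np.array(c['mount']); T=np.eye(4); T[:3,:3]=R.from_quat(o['ee_rot']).as_matrix(); T[:3,3]=o['position']
        W=T@M
        c['Rc']=W[:3,:3]; c['o']=W[:3,3]
    else:
        Rm=cv2.Rodrigues(np.array(c['rvec'],float))[0]; c['Rc']=Rm.T; c['o']=-Rm.T@np.array(c['tvec'],float).ravel()
    pickle.dump(c,open(f'pics/{tag}.pkl','wb')); return c
def load(tag): return pickle.load(open(f'pics/{tag}.pkl','rb'))
def rays(c,px):
    u=cv2.undistortPoints(np.array(px,float).reshape(-1,1,2),np.array(c['K']),np.array(c['dist_coeffs'])).reshape(-1,2)
    d=np.c_[u,np.ones(len(u))]@c['Rc'].T
    return d/np.linalg.norm(d,axis=1)[:,None]
def onz(c,px,z):
    d=rays(c,px); return c['o']+d*((z-c['o'][2])/d[:,2])[:,None]
def proj(c,P):
    q=(np.atleast_2d(P)-c['o'])@c['Rc']
    return cv2.projectPoints(q,np.zeros(3),np.zeros(3),np.array(c['K']),np.array(c['dist_coeffs']))[0].reshape(-1,2)
def tri(c1,p1,c2,p2):
    a,b=rays(c1,[p1])[0],rays(c2,[p2])[0]
    s=np.linalg.lstsq(np.c_[a,-b],c2['o']-c1['o'],rcond=None)[0]
    A,B=c1['o']+s[0]*a,c2['o']+s[1]*b
    return (A+B)/2,np.linalg.norm(A-B)
E
python3 - <<'E'
from h import *
for n in ['scene','side','wrist']:
    c=snap(n,n+'0'); print(n,c['o'],c['Rc'][:,2])
print(manip.get_obs()); print(manip.grip_point_offset)
a=load('scene0')['image'];b=load('side0')['image']
E
```

```text
scene [0.6686192  0.85174492 0.73991748] [-0.04939253 -0.78319108 -0.61981619]
side [ 0.56405222 -0.55420276  0.60293311] [ 0.09612433  0.7541649  -0.64961174]
wrist [0.62485121 0.07603725 0.37314595] [-8.26567198e-04 -2.97120775e-01 -9.54839548e-01]
{'clock': 0.15, 'joint_pos': array([-0.02258441,  0.33275264, -0.06469363,  1.46073021,  0.02164634,
        1.34990268, -0.08850125]), 'joint_velocities': array([-0.00012951, -0.00045972,  0.00120044, -0.00253288,  0.00013261,
       -0.00109941, -0.00087405]), 'tau': array([ 1.13752249e-03, -6.25829744e+01,  4.95374459e-02, -3.91853535e+01,
        1.63436425e-02,  7.44175835e-03, -2.63868424e-05]), 'position': array([ 6.24697928e-01, -3.07982982e-05,  2.07791201e-01]), 'ee_rot': array([ 7.07105313e-01,  7.07108037e-01, -4.19267609e-04, -3.53308632e-04]), 'ft_force': array([-0.58144779, -0.02103641,  0.17972301]), 'torque': array([-0.01232815,  0.02887868,  0.00215255]), 'grasp_force': 0.0, 'grip_width': 1.0027921416495615}
0.0187
```

View pics/scene0.png

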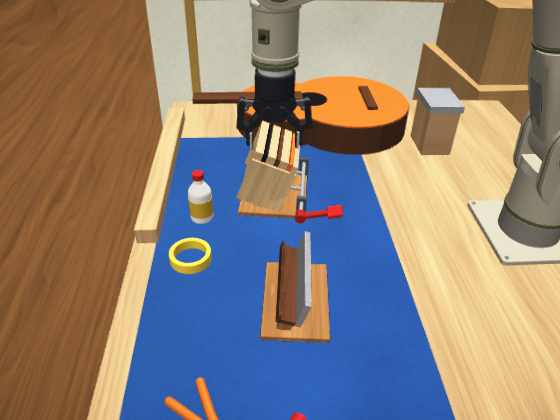

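View pics/side0.png

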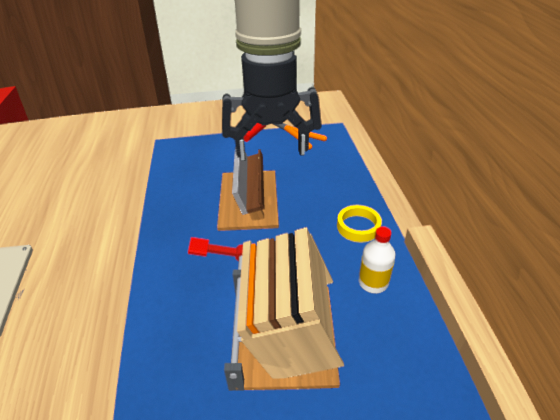

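Scene view: rack at about (270,180), with the lever pad at (335,212) and the stand at (296,300). Side view: rack at (280,310), pad at (198,247), stand at (248,200). Rack x and board x both point roughly along world +x.

Run:
```python
from h import *
a=load('scene0')['image'];b=load('side0')['image']
A=cv2.resize(a[115:345,225:355],None,fx=2.6,fy=2.6,interpolation=cv2.INTER_CUBIC)
B=cv2.resize(b[140:395,180:350],None,fx=2.35,fy=2.35,interpolation=cv2.INTER_CUBIC)
h=599;m=np.zeros((h,A.shape[1]+B.shape[1]+5,3),np.uint8);m[:A.shape[0],:A.shape[1]]=A[:h];m[:min(h,B.shape[0]),A.shape[1]+5:]=B[:h]
print(A.shape,m.shape);cv2.imwrite('pics/z.png',m)
# colour masks -> pad
for n,im in(('scene',a),('side',b)):
    hsv=cv2.cvtColor(im,cv2.COLOR_BGR2HSV)
    red=((hsv[...,0]<4)|(hsv[...,0]>176))&(hsv[...,1]>170)&(hsv[...,2]>80)
    N,l,s,ce=cv2.connectedComponentsWithStats(red.astype(np.uint8))
    print(n,[(s[i].tolist(),ce[i].round(1).tolist()) for i in range(1,N) if s[i,4]>30])
    blue=(hsv[...,0]>105)&(hsv[...,0]<125)&(hsv[...,1]>150)
    print(hsv[290,270] if n=='scene' else hsv[375,300])
```

```text
(598, 338, 3) (599, 743, 3)
scene [([192, 171, 11, 10, 93], [197.4, 175.3]), ([296, 205, 46, 18, 384], [319.1, 213.4]), ([291, 413, 16, 7, 75], [297.8, 416.7])]
[ 15 154 204]
side [([0, 86, 28, 37, 757], [10.7, 105.7]), ([244, 123, 21, 18, 156], [253.1, 131.0]), ([376, 227, 15, 16, 186], [382.9, 234.3]), ([189, 238, 54, 22, 551], [211.6, 248.2])]
[ 15 123 199]
```

View pics/z.png

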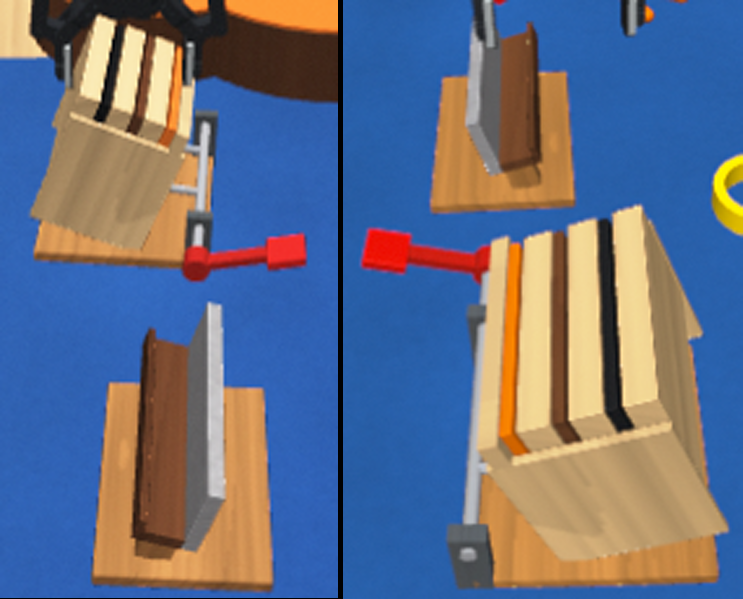

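View pics/wrist0.png

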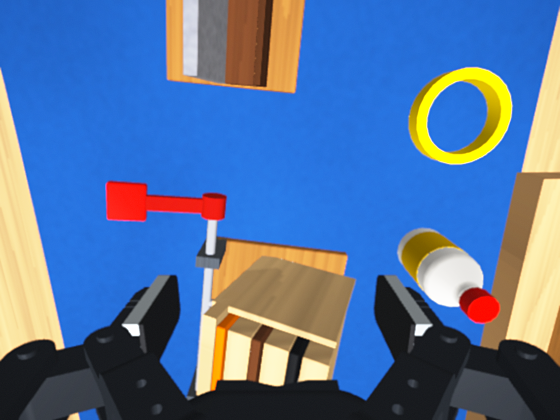

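Wrist view: pad at (126,201), rack behind the fingers at (280,330), stand cut off at the top, tape at (460,115). I'll make a rough estimate, then move for clear overhead views.

Run:
```python
from h import *
s=load('scene0');d=load('side0');w=load('wrist0')
print('pad w',onz(w,[(126,201)],.072),'scene',onz(s,[(335,212)],.07),'side',onz(d,[(198,247)],.07))
f=lambda p:(np.array(p)/2.6+[225,115])
g=lambda p:((np.array(p)-[343,0])/2.35+[180,140])
print('stand base sc',onz(s,f([(108,383),(268,388),(272,580),(95,574)]),.012).round(3))
print('stand base sd',onz(d,g([(442,73),(567,72),(574,200),(432,206)]),.012).round(3))
print('rack base sd near',onz(d,g([(716,574)]),.012).round(3), 'sc near',onz(s,f([(38,250)]),.012).round(3))
print('rack base w',onz(w,[(226,240),(347,253)],.012).round(3))
```

```text
pad w [[ 0.48488723 -0.00416665  0.072     ]] scene [[ 0.48161733 -0.00111207  0.07      ]] side [[ 0.48393717 -0.00682973  0.07      ]]
stand base sc [[0.641 0.097 0.012]
 [0.508 0.108 0.012]
 [0.531 0.303 0.012]
 [0.657 0.292 0.012]]
stand base sd [[0.533 0.31  0.012]
 [0.663 0.289 0.012]
 [0.643 0.091 0.012]
 [0.517 0.104 0.012]]
rack base sd near [[ 0.682 -0.272  0.012]] sc near [[ 0.7   -0.086  0.012]]
rack base w [[ 0.566 -0.067  0.012]
 [ 0.707 -0.083  0.012]]
```

Call:
step_arm(moves=[[0,0,-40,40,0,0,0],[0,0,-80,80,0,0,0],[0,0,-110,110,0,0,0],[0,0,-130,140,0,0,0],[0,0,-130,140,0,0,0],[0,0,-130,140,0,0,0]])

```text
clock: 0.75
position: [0.6252, -0.1304, 0.3485]
ee_rot: [0.707, 0.707, 0.0, 0.0]
ft_force: [0.1, 1.3, -0.8]
grip_width: 1.0
grasp_force: 0.0
```

```bash
python3 -c "
from h import *
c=snap('wrist','wr1'); print(c['o'])"
```

```text
[ 0.62512734 -0.05439055  0.51395252]
```

Call:
step_arm(moves=[[0,0,50,0,0,0,0],[0,0,100,0,0,0,0],[0,0,150,0,0,0,0],[0,0,200,0,0,0,0],[0,0,250,0,0,0,0],[0,0,300,0,0,0,0],[0,0,340,0,0,0,0],[0,0,340,0,0,0,0],[0,0,340,0,0,0,0]])

```text
clock: 1.7
position: [0.6238, 0.2123, 0.3465]
ee_rot: [0.706, 0.709, -0.001, -0.001]
ft_force: [0.2, -0.4, -0.6]
grip_width: 1.001
grasp_force: 0.0
```

```bash
python3 -c "
from h import *
c=snap('wrist','ws1'); print(c['o'])
a=load('wr1')['image'];b=c['image']
m=np.vstack([a[:300],b[:300]]);cv2.imwrite('pics/z2.png',m)"
```

```text
[0.62397707 0.28842865 0.51189671]
```

View pics/z2.png

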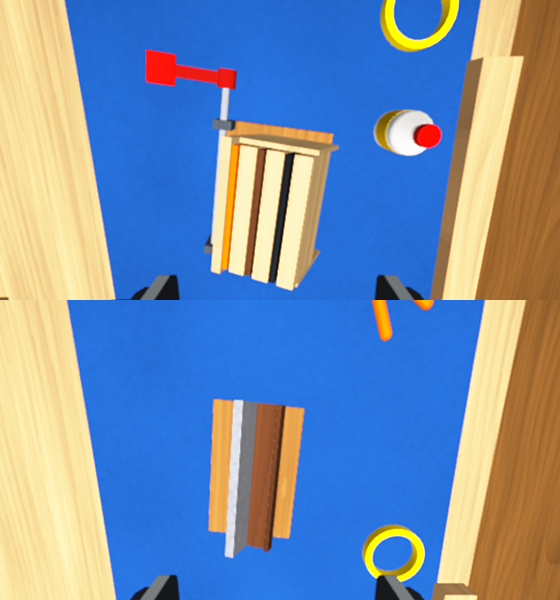

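Both overhead views are clear. Top: orange template edge runs from (235,145) to (227,270), with the pad at (160,68). Bottom: board's light top strip runs from (237,402) to (230,555) in the stacked picture, with the ledge to its right. Next I'll measure both precisely with masks.

Run:
```python
from h import *
c=load('wr1');h=cv2.cvtColor(c['image'],cv2.COLOR_BGR2HSV)
print('orange hsv',h[200,232],'base',h[130,280])
def big(m):
    N,l,s,ce=cv2.connectedComponentsWithStats(m.astype(np.uint8)); i=1+np.argmax(s[1:,4]); print('stat',s[i]); return l==i
def ends(c,m,z,rows=None):
    ys,xs=np.nonzero(m); P=onz(c,np.c_[xs,ys],z)[:,:2]; mu=P.mean(0)
    r=cv2.minAreaRect(P.astype(np.float32)*1000); print('rect mm',np.round(r[0],1),np.round(r[1],1),round(r[2],2))
    v=np.linalg.svd(P-mu,full_matrices=False)[2][0]; v*=np.sign(v[1]); t=(P-mu)@v
    print('mid',(mu+v*(t.max()+t.min())/2).round(4),'len',np.ptp(t).round(4),'yaw',np.degrees(np.arctan2(-v[0],v[1])).round(2))
m=(h[...,0]>8)&(h[...,0]<17)&(h[...,1]>225)&(h[...,2]>150); m[:138]=0;m[290:]=0;m[:,:205]=0;m[:,260:]=0
m=big(m); ends(c,m,.1446)
r=((h[...,0]<4)|(h[...,0]>176))&(h[...,1]>170)&(h[...,2]>80); r[100:]=0
ys,xs=np.nonzero(r&(np.arange(560)<174)); print('pad px',xs.min(),xs.max(),ys.min(),ys.max()); ends(c,r&(np.arange(560)<174),.072)
c=load('ws1');h=cv2.cvtColor(c['image'],cv2.COLOR_BGR2HSV)
for y in (110,150,200,235): print(y,[tuple(map(int,h[y,x])) for x in range(226,258,3)])
g=(h[...,1]<60)&(h[...,2]>60); g[:90]=0;g[265:]=0;g[:,:215]=0;g[:,265:]=0
v=h[...,2]; print('grey vals',np.percentile(v[g],[5,25,50,75,95]))
l=big(g&(v>165)); ends(c,l,.1015)
```

```text
orange hsv [ 19 255 255] base [ 17 170 232]
stat [227 145  13 122 175]
rect mm [ 572.5 -161.5] [145.6   5.4] 82.55
mid [ 0.5743 -0.1618] len 0.1456 yaw -7.29
pad px 146 173 50 84
rect mm [484.2  -5. ] [34.4 32.8] 82.58
mid [ 0.4844 -0.0047] len 0.0415 yaw 10.03
110 [(17, 167, 236), (17, 165, 239), (14, 105, 233), (114, 11, 240), (110, 13, 233), (116, 16, 238), (125, 13, 122), (120, 10, 128), (120, 10, 124), (120, 10, 122), (7, 51, 130)]
150 [(18, 165, 239), (17, 175, 230), (109, 15, 241), (117, 11, 236), (113, 10, 240), (120, 10, 124), (126, 10, 125), (115, 12, 125), (120, 12, 129), (8, 61, 134), (12, 172, 165)]
200 [(18, 174, 242), (113, 17, 237), (115, 12, 233), (114, 16, 235), (126, 11, 120), (120, 8, 124), (130, 12, 123), (110, 12, 125), (10, 135, 149), (11, 169, 157), (11, 169, 152)]
235 [(115, 26, 235), (113, 13, 231), (115, 13, 235), (126, 10, 126), (125, 12, 126), (120, 10, 124), (114, 10, 124), (9, 107, 143), (11, 168, 155), (11, 169, 146), (11, 169, 151)]
grey vals [121.   124.   128.   234.25 239.  ]
stat [ 225  100   18  158 1441]
rect mm [568.6 200.9] [199.4  12.6] 84.56
mid [0.5689 0.2008] len 0.1994 yaw -5.34
```

Run:
```python
from h import *
c=load('wr1');h=cv2.cvtColor(c['image'],cv2.COLOR_BGR2HSV)
m=(h[...,0]>9)&(h[...,0]<23)&(h[...,1]>215)&(h[...,2]>190); m[:138]=0;m[290:]=0;m[:,:205]=0;m[:,260:]=0
N,l,s,ce=cv2.connectedComponentsWithStats(m.astype(np.uint8)); i=1+np.argmax(s[1:,4]); print(s[i])
ys,xs=np.nonzero(l==i); P=onz(c,np.c_[xs,ys],.1446)[:,:2]
r=cv2.minAreaRect(P.astype(np.float32)*1000); print(r)
print('side check'); d=load('side0')
h=cv2.cvtColor(d['image'],cv2.COLOR_BGR2HSV)
m=(h[...,0]>9)&(h[...,0]<23)&(h[...,1]>215)&(h[...,2]>190); m[:235]=0;m[340:]=0;m[:,:230]=0;m[:,262:]=0
N,l,s,ce=cv2.connectedComponentsWithStats(m.astype(np.uint8)); i=1+np.argmax(s[1:,4]); print(s[i])
ys,xs=np.nonzero(l==i); P=onz(d,np.c_[xs,ys],.1446)[:,:2]
print(cv2.minAreaRect(P.astype(np.float32)*1000))
```

```text
[222 145  18 123 854]
((571.2196655273438, -162.50540161132812), (147.5415802001953, 7.996035575866699), 82.57579803466797)
side check
[247 244  11  89 453]
((570.3446044921875, -169.55751037597656), (159.8110809326172, 12.696609497070312), 85.23002624511719)
```

Call:
step_arm(moves=[[1,-30,-40,-20,0,0,-0.065],[1,-60,-80,-60,0,0,-0.13],[1,-90,-120,-110,0,0,-0.13],[1,-120,-160,-160,0,0,-0.13],[1,-139,-205,-210,0,0,-0.13],[1,-139,-205,-245,0,0,-0.13],[1,-139,-205,-248,0,0,-0.13],[1,-139,-205,-248,0,0,-0.13]])

```text
clock: 2.55
position: [0.4811, 0.0008, 0.0957]
ee_rot: [0.753, 0.658, -0.004, -0.002]
ft_force: [-0.8, 0.0, -0.6]
grip_width: 0.003
grasp_force: 0.0
```

Orange edge centre is (0.5712, -0.1625), width 8.0 mm and yaw -7.4°, which fits the given sizes. Now pressing the lever.

Call:
step_arm(moves=[[1,0,0,-12,0,0,0],[1,0,0,-24,0,0,0],[1,0,0,-34,0,0,0],[1,0,0,-44,0,0,0],[1,0,0,-54,0,0,0],[1,0,0,-62,0,0,0],[1,0,0,-62,0,0,0]])

```text
clock: 3.25
position: [0.4859, 0.0054, 0.0376]
ee_rot: [0.751, 0.66, -0.0, -0.0]
ft_force: [-0.6, 0.1, 0.5]
grip_width: -0.0
grasp_force: 0.0
```

Call:
step_arm(moves=[[1,0,0,-3,0,0,0],[1,0,0,-6,0,0,0],[1,0,0,-6,0,0,0]])

```text
clock: 3.55
position: [0.4861, 0.0052, 0.0324]
ee_rot: [0.751, 0.66, 0.0, 0.0]
ft_force: [-0.6, 0.2, 0.5]
grip_width: -0.002
grasp_force: 0.0
```

```bash
python3 -c "
from h import *
a=snap('scene','s2')['image'];b=snap('side','d2')['image']
A=cv2.resize(a[100:240,220:360],(560,560));cv2.imwrite('pics/z3.png',A)
c=load('d2');h=cv2.cvtColor(b,cv2.COLOR_BGR2HSV);o=manip.get_obs();print(o['position'],o['ft_force'])"
```

```text
[0.48623796 0.00496144 0.03252138] [-0.57837369  0.30472205 -0.45132811]
```

View pics/z3.png

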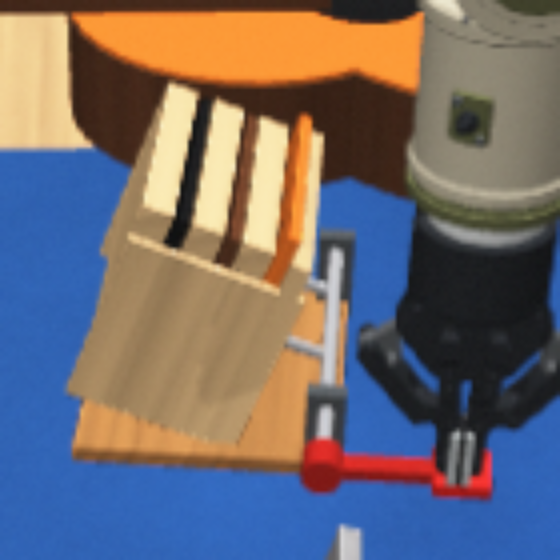

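The fingertips are on the pad (about 460,480 in the crop), the lever is down and the template has risen. I'll press on until the stop shows in the force.

Call:
step_arm(moves=[[1,0,0,-3,0,0,0],[1,0,0,-6,0,0,0],[1,0,0,-6,0,0,0]])

```text
clock: 3.95
position: [0.4863, 0.005, 0.0265]
ee_rot: [0.752, 0.66, 0.0, 0.0]
ft_force: [-1.1, 0.1, 2.9]
grip_width: -0.004
grasp_force: 1.0
```

Call:
step_arm(moves=[[1,0,0,-3,0,0,0],[1,0,0,-5,0,0,0],[1,0,0,-5,0,0,0]])

```text
clock: 4.25
position: [0.4864, 0.005, 0.0217]
ee_rot: [0.752, 0.66, 0.0, 0.0]
ft_force: [-1.0, 0.3, 3.9]
grip_width: -0.002
grasp_force: 1.9
```

```bash
python3 -c "
from h import *
for n,t in (('scene','s3'),('side','d3')):
  c=snap(n,t);h=cv2.cvtColor(c['image'],cv2.COLOR_BGR2HSV)
  r=((h[...,0]<4)|(h[...,0]>176))&(h[...,1]>170)&(h[...,2]>80)
  N,l,s,ce=cv2.connectedComponentsWithStats(r.astype(np.uint8)); print([x.tolist() for x in s[1:] if x[4]>40])
a=load('s3')['image'];b=load('d3')['image']
cv2.imwrite('pics/z4.png',np.hstack([cv2.resize(a[120:240,240:360],(400,400)),cv2.resize(b[220:345,180:305],(400,400))]))"
```

```text
[[192, 171, 11, 10, 93], [296, 210, 46, 19, 307], [291, 413, 16, 7, 75]]
[[0, 86, 28, 37, 757], [242, 120, 23, 21, 219], [376, 227, 15, 16, 185], [190, 245, 53, 22, 478]]
```

View pics/z4.png

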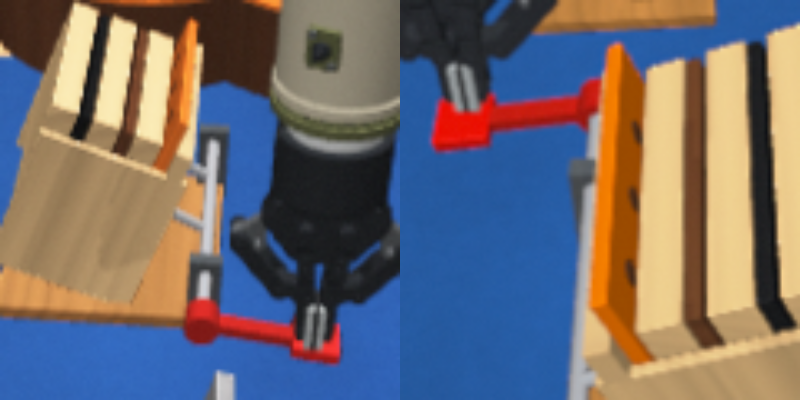

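The lever is now below horizontal and the template stands well above the walls, but there is no hard stop in the force yet. Pressing a bit more.

Call:
step_arm(moves=[[1,0,0,-2,0,0,0],[1,0,0,-4,0,0,0],[1,0,0,-4,0,0,0]])

```text
clock: 4.65
position: [0.4868, 0.0049, 0.0178]
ee_rot: [0.752, 0.66, 0.001, 0.001]
ft_force: [-0.0, -1.0, 4.5]
grip_width: -0.0
grasp_force: 2.2
```

Call:
step_arm(moves=[[1,0,0,-2,0,0,0],[1,0,0,-3,0,0,0],[1,0,0,-3,0,0,0]])

```text
clock: 4.95
position: [0.4871, 0.0049, 0.015]
ee_rot: [0.752, 0.66, 0.001, 0.001]
ft_force: [1.2, -0.7, 5.5]
grip_width: 0.005
grasp_force: 2.7
```

```bash
python3 -c "
from h import *
C=[]
for n,t in (('scene','s4'),('side','d4')):
  c=snap(n,t);C.append(c)
s,d=C
cv2.imwrite('pics/z5.png',np.hstack([cv2.resize(s['image'][115:235,240:360],(400,400),interpolation=cv2.INTER_CUBIC),cv2.resize(d['image'][220:345,180:305],(400,400),interpolation=cv2.INTER_CUBIC)]))
# predicted raised top edge ends for lifts
y=np.radians(-7.42);X=np.array([np.cos(y),np.sin(y),0]);Y=np.array([-np.sin(y),np.cos(y),0]);Z=np.array([0,0,1.])
a=np.radians(20);sz=-np.sin(a)*X+np.cos(a)*Z
mid=np.array([.5712,-.1625,.1446])
for L in (0,.024,.028,.032):
  for e in (-.075,.075):
    P=mid+sz*L+Y*e; print(L,e,((proj(s,P)[0]-[240,115])*400/120).round(),((proj(d,P)[0]-[180,220])*3.2+[400,0]).round())
"
```

```text
0 -0.075 [176.  59.] [622. 334.]
0 0.075 [165. 164.] [634.  74.]
0.024 -0.075 [188.  34.] [597. 302.]
0.024 0.075 [179. 137.] [614.  40.]
0.028 -0.075 [190.  29.] [593. 296.]
0.028 0.075 [181. 132.] [611.  34.]
0.032 -0.075 [192.  25.] [589. 290.]
0.032 0.075 [183. 127.] [607.  29.]
```

View pics/z5.png

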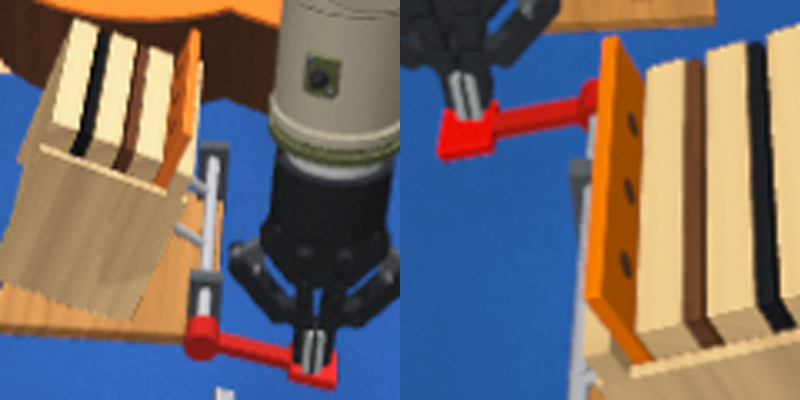

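```bash
python3 -c "
from h import *
s,d=load('s4'),load('d4')
for z in (.015,.025,.035,.045):
  P=np.array([.4871,.0049,z]);print(z,((proj(s,P)[0]-[240,115])*400/120).round(),((proj(d,P)[0]-[180,220])*3.2+[400,0]).round())
for t in ('s4','d4','s3','d3'):
  pass
print(manip.get_obs()['grip_width'])
"
```

```text
0.015 [303. 391.] [477. 137.]
0.025 [304. 380.] [474. 125.]
0.035 [306. 369.] [472. 114.]
0.045 [307. 358.] [469. 102.]
0.001225570215133892
```

Call:
step_arm(moves=[[1,0,0,-2,0,0,0],[1,0,0,-4,0,0,0],[1,0,0,-4,0,0,0]])

```text
clock: 5.35
position: [0.4879, 0.0048, 0.0124]
ee_rot: [0.752, 0.66, 0.001, 0.001]
ft_force: [-5.0, -1.5, 22.2]
grip_width: 0.001
grasp_force: 11.3
```

Force is 22 N, so the lever is on its stop. I'll hold briefly, then lift off. The physical fingertips appear to end about 18 mm short of the reported TCP, so I'll check that before the grasp.

Call:
step_arm(moves=[[1,0,0,0,0,0,0],[1,0,0,0,0,0,0],[1,0,0,0,0,0,0],[1,0,0,40,0,0,0],[1,0,0,90,0,0,0],[0,0,0,140,0,0,0],[0,0,0,190,0,0,0],[0,0,0,240,0,0,0],[0,0,0,240,0,0,0]])

```text
clock: 6.25
position: [0.489, 0.0052, 0.2573]
ee_rot: [0.752, 0.66, 0.004, 0.003]
ft_force: [1.7, 0.4, -0.8]
grip_width: 0.677
grasp_force: 0.0
```

```bash
cat >> h.py <<'E'
ax=lambda yaw,lean:(R.from_euler('z',yaw,degrees=True)*R.from_euler('y',-lean,degrees=True))
R0=R.from_quat([.70710678,.70710678,0,0])
def delta(p,Rt):
    o=manip.get_obs(); q=R.from_quat(o['ee_rot'])
    return ((np.array(p)-o['position'])*1000).round(1),(Rt*q.inv()).as_rotvec().round(3)
E
python3 - <<'E'
from h import *
A=ax(-7.42,20);S=A.as_matrix()
mid=np.array([.5712,-.1625,.1446]); O=mid-S[:,2]*.090; print('slot floor',O)
for z in (.2,.1,.08): print(z,(O+S[:,2]*z).round(4),delta(O+S[:,2]*z,A*R0))
E
```

```text
slot floor [ 0.60172405 -0.16647522  0.06002766]
0.2 [ 0.5339 -0.1576  0.248 ] (array([  44.9, -162.8,   -9.3]), array([-0.046, -0.335,  0.   ]))
0.1 [ 0.5678 -0.1621  0.154 ] (array([  78.9, -167.3, -103.3]), array([-0.046, -0.335,  0.   ]))
0.08 [ 0.5746 -0.1629  0.1352] (array([  85.6, -168.1, -122.1]), array([-0.046, -0.335,  0.   ]))
```

Call:
step_arm(moves=[[0,5,-40,5,0,0,0],[0,15,-80,10,-0.01,-0.08,0],[0,25,-120,10,-0.02,-0.17,0],[0,35,-163,10,-0.035,-0.25,0],[0,45,-163,0,-0.046,-0.335,0],[0,45,-163,-9,-0.046,-0.335,0],[0,45,-163,-9,-0.046,-0.335,0],[0,45,-163,-9,-0.046,-0.335,0]])

```text
clock: 7.05
position: [0.5313, -0.1568, 0.2414]
ee_rot: [0.74, 0.651, 0.11, 0.126]
ft_force: [0.3, -0.1, 0.5]
grip_width: 0.998
grasp_force: 0.0
```

Run:
```python
from h import *
A=ax(-7.42,20);S=A.as_matrix(); O=np.array([.6017,-.1665,.06])
for z in (.2,.1): print(z,delta(O+S[:,2]*z,A*R0))
c=snap('wrist','w6'); h=cv2.cvtColor(c['image'],cv2.COLOR_BGR2HSV)
m=(h[...,0]>9)&(h[...,0]<23)&(h[...,1]>215)&(h[...,2]>190)
N,l,s,ce=cv2.connectedComponentsWithStats(m.astype(np.uint8)); print(s[1:][s[1:,4]>100])
print('pred top edge px',proj(c,[O+S@[x,y,.122] for x in(-.004,.004) for y in(-.075,.075)]).round())
d=snap('side','d6'); o=manip.get_obs(); t=R.from_quat(o['ee_rot']).as_matrix()
print('side px of tips if at TCP-k', [(k,(proj(d,[np.array(o['position'])-t[:,2]*k+t[:,1]*e for e in(-.0425,.0425)])).round().tolist()) for k in (0,.013,.03)])
cv2.imwrite('pics/z6.png',np.hstack([cv2.resize(c['image'],(400,300)),cv2.resize(d['image'][100:340,140:380],(400,400))[:300]]))
```

```text
0.2 (array([ 2.6, -0.8,  6.5]), array([ 0.   , -0.013, -0.001]))
0.1 (array([ 36.5,  -5.2, -87.4]), array([ 0.   , -0.013, -0.001]))
[[ 278  114   11  190 1836]
 [ 337  378   36   22  454]]
pred top edge px [[279. 306.]
 [279. 113.]
 [288. 306.]
 [291. 113.]]
side px of tips if at TCP-k [(0, [[186.0, 239.0], [246.0, 222.0]]), (0.013, [[181.0, 232.0], [242.0, 214.0]]), (0.03, [[174.0, 223.0], [236.0, 204.0]])]
```

View pics/z6.png

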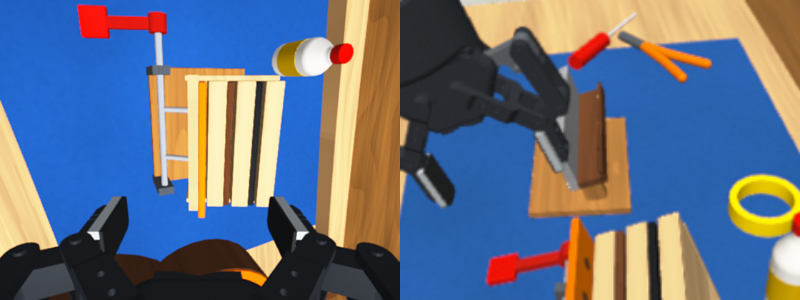

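Predicted and seen template edge agree to 2 px, so the lift is the full 32 mm. The side view shows the open tips about 30 mm behind the TCP. I'll descend along the slot, checking force on the way.

Call:
step_arm(moves=[[0,8,-2,-10,0,-0.013,0],[0,18,-3,-40,0,-0.013,0],[0,29,-4,-65,0,-0.013,0],[0,35,-5,-84,0,-0.013,0],[0,37,-5,-88,0,-0.013,0],[0,37,-5,-88,0,-0.013,0]])

```text
clock: 7.75
position: [0.5682, -0.1625, 0.1533]
ee_rot: [0.74, 0.65, 0.115, 0.131]
ft_force: [-0.3, 0.7, 0.3]
grip_width: 1.001
grasp_force: 0.0
```

Run:
```python
from h import *
A=ax(-7.42,20);S=A.as_matrix(); O=np.array([.6017,-.1665,.06])
o=manip.get_obs();print('TCP in slots',((np.array(o['position'])-O)@S*1000).round(1))
for z in (.09,.08): print(z,delta(O+S[:,2]*z,A*R0))
```

```text
TCP in slots [ 0.3 -0.4 99.2]
0.09 (array([ 2.9,  0. , -8.7]), array([0.001, 0.001, 0.   ]))
0.08 (array([  6.3,  -0.4, -18.1]), array([0.001, 0.001, 0.   ]))
```

Call:
step_arm(moves=[[0,3,0,-9,0,0,0],[0,5.5,0,-16,0,0,0],[0,5.5,0,-16,0,0,0]])

```text
clock: 8.05
position: [0.5733, -0.1627, 0.1367]
ee_rot: [0.74, 0.65, 0.115, 0.131]
ft_force: [0.1, -0.3, 0.5]
grip_width: 1.004
grasp_force: 0.0
```

Call:
step_arm(grip_force=60, moves=[[1,0,0,0,0,0,0],[1,0,0,0,0,0,0],[1,0,0,0,0,0,0],[1,0,0,0,0,0,0],[1,0,0,0,0,0,0],[1,0,0,0,0,0,0],[1,0,0,0,0,0,0],[1,0,0,0,0,0,0]])

```text
clock: 8.85
position: [0.5734, -0.163, 0.1375]
ee_rot: [0.74, 0.649, 0.115, 0.131]
ft_force: [-3.4, 1.6, 4.6]
grip_width: 0.076
grasp_force: 60.6
```

Gripped, with the opening matching the plate. Drawing it up along the slot.

Call:
step_arm(moves=[[1,-3.4,0.4,9.4,0,0,0],[1,-6.8,0.9,18.8,0,0,0],[1,-10.2,1.3,28.2,0,0,0],[1,-13.6,1.8,37.6,0,0,0],[1,-17,2.2,47,0,0,0],[1,-20.4,2.6,56.4,0,0,0],[1,-23.8,3.1,65.8,0,0,0],[1,-27.2,3.5,75.2,0,0,0],[1,-30.6,4,84.6,0,0,0],[1,-34,4.4,94,0,0,0]])

```text
clock: 9.85
position: [0.5392, -0.1586, 0.2322]
ee_rot: [0.74, 0.649, 0.115, 0.131]
ft_force: [0.5, 0.2, -1.9]
grip_width: 0.075
grasp_force: 59.8
```

Call:
step_arm(moves=[[1,-5,1,14,0,0,0],[1,-5,1,25,0,0,0],[1,-5,1,35,0,0,0],[1,-5,1,35,0,0,0],[1,-5,1,35,0,0,0]])

```text
clock: 10.35
position: [0.5346, -0.1576, 0.2662]
ee_rot: [0.74, 0.649, 0.115, 0.131]
ft_force: [-0.1, 0.2, -1.6]
grip_width: 0.079
grasp_force: 59.9
```

Run:
```python
from h import *
A=ax(-7.42,20);S=A.as_matrix(); O=np.array([.6017,-.1665,.06])
o=manip.get_obs();p=np.array(o['position']);print('TCP in slots',((p-O)@S*1000).round(1),o['grip_width'],o['grasp_force'])
t=R.from_quat(o['ee_rot']).as_matrix()
# template in tool frame: lower edge at TCP + z*(?), predicted corners ; TCP at slots z .0815.. with template lower edge z .032
d=snap('side','d7');s=snap('scene','s7');w=snap('wrist','w7')
B=ax(-5.44,16).as_matrix(); top=np.array([.5686,.2008,.1015]); Ob=top-B@[-.006,0,.05]; print('board origin',Ob)
# template corners: tool z = -template z ; tool y = template x; tool x = template y
for yy in(-.075,.075):
  for zz in(0,.09):
    P=p+t[:,0]*yy-t[:,2]*(zz-.0505); print(yy,zz,P.round(3),proj(s,P).round(),proj(d,P).round())
cv2.imwrite('pics/z7.png',np.hstack([cv2.resize(s['image'][20:260,200:440],(400,400)),cv2.resize(d['image'][100:340,140:380],(400,400))]))
```

```text
TCP in slots [6.900e+00 2.000e-01 2.169e+02] 0.07933399861493945 59.8624062538147
board origin [0.58806139 0.19894665 0.05509074]
-0.075 0 [ 0.542 -0.234  0.219] [[302. 107.]] [[228. 288.]]
-0.075 0.09 [ 0.511 -0.23   0.303] [[317.  74.]] [[191. 237.]]
0.075 0 [ 0.562 -0.086  0.219] [[300. 136.]] [[237. 207.]]
0.075 0.09 [ 0.531 -0.081  0.303] [[316. 102.]] [[208. 158.]]
```

View pics/z7.png

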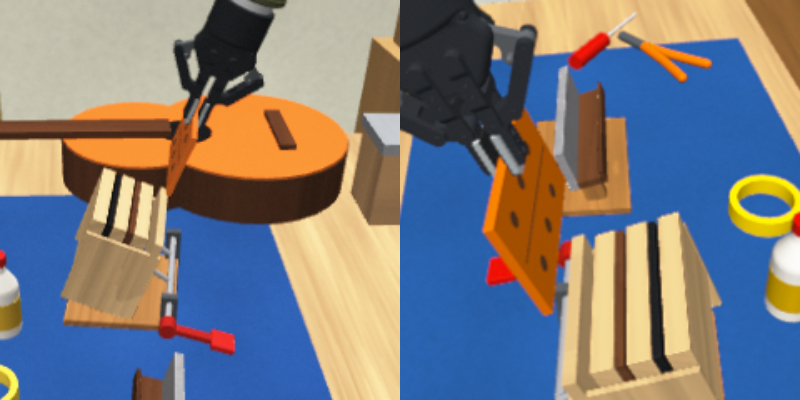

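Template held square in the fingers; the near corner at side px (230,287) matches the prediction (228,288). Lower edge is 50 mm beyond the TCP. Board origin height comes out at 55.1 mm as given. Computing the placing moves.

```bash
cat >> h.py <<'E'
Rb=ax(-5.44,16);B=Rb.as_matrix();Ob=np.array([.5881,.1989,.0551])
def goal(x,z): return Ob+B@np.array([x+.004,0,z+.0505])
E
python3 - <<'E'
from h import *
for x,z in ((.008,.07),(.008,.02),(.006,.005),(.0,.0)): print(x,z,delta(goal(x,z),Rb*R0))
E
```

```text
0.008 0.07 (array([ 32.3, 358.4, -91.3]), array([0.008, 0.07 , 0.035]))
0.008 0.02 (array([  46. ,  357.1, -139.4]), array([0.008, 0.07 , 0.035]))
0.006 0.005 (array([  48.2,  356.9, -154.4]), array([0.008, 0.07 , 0.035]))
0.0 0.0 (array([  43.8,  357.3, -160.8]), array([0.008, 0.07 , 0.035]))
```

Call:
step_arm(moves=[[1,2,30,5,0,0,0],[1,5,70,5,0,0,0],[1,10,110,5,0,0.02,0.01],[1,15,150,0,0,0.03,0.02],[1,18,190,0,0.004,0.04,0.02],[1,22,230,0,0.004,0.05,0.025],[1,27,270,-10,0.006,0.06,0.03],[1,30,310,-30,0.008,0.07,0.035],[1,32,340,-50,0.008,0.07,0.035],[1,32,358,-65,0.008,0.07,0.035]])

```text
clock: 11.5
position: [0.5656, 0.2034, 0.1993]
ee_rot: [0.732, 0.667, 0.093, 0.103]
ft_force: [-0.1, -0.1, -1.2]
grip_width: 0.078
grasp_force: 59.7
```

Call:
step_arm(moves=[[1,0,0,-15,0,0,0],[1,0,0,-26,0,0,0],[1,0,0,-26,0,0,0],[1,0,0,-26,0,0,0]])

```text
clock: 11.9
position: [0.5669, 0.1993, 0.1758]
ee_rot: [0.733, 0.665, 0.094, 0.104]
ft_force: [-0.8, 0.2, -0.9]
grip_width: 0.072
grasp_force: 59.7
```

Run:
```python
from h import *
for x,z in ((.008,.02),(.006,.005),(0,.0)): print(x,z,delta(goal(x,z),Rb*R0))
w=snap('wrist','w8');s=snap('scene','s8');d=snap('side','d8');o=manip.get_obs();p=np.array(o['position']);t=R.from_quat(o['ee_rot']).as_matrix()
C=np.array([p+t[:,0]*y+t[:,2]*(.0505-z) for z in (0,.09) for y in(-.075,.075)])
for c in(w,s,d):
    h=cv2.cvtColor(c['image'],cv2.COLOR_BGR2HSV); m=(h[...,0]>9)&(h[...,0]<23)&(h[...,1]>215)&(h[...,2]>120)
    N,l,st,ce=cv2.connectedComponentsWithStats(m.astype(np.uint8)); print(st[1:][st[1:,4]>150].tolist(),'pred',proj(c,C).round().tolist())
```

```text
0.008 0.02 (array([ 13.3,   0.4, -49.7]), array([0.001, 0.002, 0.002]))
0.006 0.005 (array([ 15.5,   0.2, -64.6]), array([0.001, 0.002, 0.002]))
0 0.0 (array([ 11.1,   0.6, -71.1]), array([0.001, 0.002, 0.002]))
[[266, 114, 22, 272, 1464]] pred [[277.0, 321.0], [277.0, 111.0], [277.0, 433.0], [277.0, 112.0]]
[] pred [[301.0, 229.0], [300.0, 284.0], [316.0, 194.0], [318.0, 248.0]]
[[223, 116, 21, 59, 638], [284, 126, 42, 23, 293]] pred [[240.0, 174.0], [242.0, 135.0], [223.0, 136.0], [227.0, 101.0]]
```

Call:
step_arm(moves=[[1,4,0,-15,0,0,0],[1,8,0,-28,0,0,0],[1,11,0,-40,0,0,0],[1,13.5,0,-50,0,0,0],[1,14.5,0,-58,0,0,0],[1,15.5,0,-63,0,0,0],[1,15.5,0,-65,0,0,0],[1,15.5,0,-65,0,0,0],[1,15.5,0,-65,0,0,0]])

```text
clock: 12.95
position: [0.5822, 0.2006, 0.111]
ee_rot: [0.733, 0.666, 0.094, 0.104]
ft_force: [0.2, -0.5, -1.4]
grip_width: 0.07
grasp_force: 59.8
```

Run:
```python
from h import *
print(manip.get_obs()['ft_force'])
for x,z in ((.0,.003),(0,.0)): print(x,z,delta(goal(x,z),Rb*R0))
```

```text
[ 0.23652109 -0.47059436 -1.40423371]
0.0 0.003 (array([-5. , -0.7, -3.4]), array([0.   , 0.002, 0.   ]))
0 0.0 (array([-4.2, -0.7, -6.2]), array([0.   , 0.002, 0.   ]))
```

Call:
step_arm(moves=[[1,0,-1,-2,0,0,0],[1,0,-1,-4,0,0,0],[1,0,-1,-4,0,0,0]])

```text
clock: 13.25
position: [0.583, 0.1995, 0.1087]
ee_rot: [0.733, 0.666, 0.095, 0.104]
ft_force: [-7.9, -3.1, 14.8]
grip_width: 0.074
grasp_force: 62.1
```

Call:
step_arm(moves=[[1,0,0,-1,0,0,0],[1,0,0,-2,0,0,0],[1,0,0,-2,0,0,0]])

```text
clock: 13.55
position: [0.5839, 0.1994, 0.1089]
ee_rot: [0.733, 0.665, 0.096, 0.105]
ft_force: [-14.1, -5.8, 30.0]
grip_width: 0.075
grasp_force: 64.8
```

Contact is on the ledge: force lies along the board's z. I'll ease up slightly, slide against the board, then set it down.

Call:
step_arm(moves=[[1,0,0,3,0,0,0],[1,-1.5,0,3,0,0,0],[1,-3,0,3,0,0,0],[1,-3,0,3,0,0,0],[1,-3,0,3,0,0,0]])

```text
clock: 14.05
position: [0.5792, 0.1996, 0.1077]
ee_rot: [0.733, 0.666, 0.094, 0.104]
ft_force: [-1.3, -0.9, 4.5]
grip_width: 0.075
grasp_force: 60.6
```

Run:
```python
from h import *
print(manip.get_obs()['ft_force'])
o=manip.get_obs();print(((np.array(o['position'])-Ob)@B*1000).round(1),delta(goal(0,.0),Rb*R0))
```

```text
[-1.33427054 -0.9330887   4.45894915]
[ 5.9 -0.2 53. ] (array([-1.1,  0.3, -2.9]), array([0.   , 0.002, 0.   ]))
```

Call:
step_arm(moves=[[1,-1,0,0,0,0,0],[1,-2,0,0,0,0,0],[1,-2,0,0,0,0,0],[1,-2,0,0,0,0,0]])

```text
clock: 14.45
position: [0.5771, 0.1993, 0.1072]
ee_rot: [0.733, 0.666, 0.094, 0.104]
ft_force: [3.8, 0.4, -1.3]
grip_width: 0.076
grasp_force: 59.7
```

Call:
step_arm(moves=[[1,-1,0,0,0,0,0],[1,-1,0,0,0,0,0],[1,-1,0,0,0,0,0]])

```text
clock: 14.75
position: [0.5767, 0.1992, 0.1077]
ee_rot: [0.733, 0.666, 0.094, 0.104]
ft_force: [6.2, 0.2, -2.5]
grip_width: 0.069
grasp_force: 59.5
```

Against the board now. Set it down lightly and release.

Call:
step_arm(moves=[[1,0.5,0,-1,0,0,0],[1,0.5,0,-1.5,0,0,0],[1,0.5,0,-1.5,0,0,0]])

```text
clock: 15.05
position: [0.577, 0.1992, 0.107]
ee_rot: [0.733, 0.666, 0.094, 0.104]
ft_force: [-0.9, -1.6, 7.8]
grip_width: 0.076
grasp_force: 61.1
```

Call:
step_arm(grip_force=20, moves=[[0.85,0,0,0,0,0,0],[0.7,0,0,0,0,0,0],[0.5,0,0,0,0,0,0],[0.4,0,0,0,0,0,0],[0.4,0,0,0,0,0,0]])

```text
clock: 15.55
position: [0.5764, 0.1994, 0.1057]
ee_rot: [0.733, 0.666, 0.094, 0.104]
ft_force: [-0.1, 0.4, -0.4]
grip_width: 0.604
grasp_force: 0.0
```

Call:
step_arm(moves=[[0.3,-3,0,10,0,0,0],[0.3,-8,0,30,0,0,0],[0.3,-19,0,65,0,0,0],[0.3,-32,0,110,0,0,0],[0.3,-43,0,150,0,0,0],[0.3,-43,0,150,0,0,0],[0.3,-43,0,150,0,0,0]])

```text
clock: 16.25
position: [0.5337, 0.1998, 0.2577]
ee_rot: [0.733, 0.666, 0.095, 0.104]
ft_force: [-0.4, -0.8, -1.2]
grip_width: 0.7
grasp_force: 0.0
```

Run:
```python
from h import *
w=snap('wrist','w9');s=snap('scene','s9');d=snap('side','d9')
C=np.array([Ob+B@[x,y,z] for z in (0,.09) for y in(-.075,.075) for x in (0,.008)])
for c in(w,s,d):
    h=cv2.cvtColor(c['image'],cv2.COLOR_BGR2HSV); m=(h[...,0]>9)&(h[...,0]<23)&(h[...,1]>215)&(h[...,2]>120)
    N,l,st,ce=cv2.connectedComponentsWithStats(m.astype(np.uint8)); print(st[1:][st[1:,4]>100].tolist(),'pred',proj(c,C).round().tolist())
h=cv2.cvtColor(w['image'],cv2.COLOR_BGR2HSV)
for z in (.09,):
    m=(h[...,0]>9)&(h[...,0]<23)&(h[...,1]>215)&(h[...,2]>190);m[330:]=0
    N,l,st,ce=cv2.connectedComponentsWithStats(m.astype(np.uint8));i=1+np.argmax(st[1:,4]);ys,xs=np.nonzero(l==i);P=onz(w,np.c_[xs,ys],(Ob+B@[.004,0,.09])[2])
    r=cv2.minAreaRect((P[:,:2]*1000).astype(np.float32));print(r,'expected',(Ob+B@[.004,0,.09])[:2])
```

```text
[[272, 109, 10, 149, 224]] pred [[273.0, 239.0], [280.0, 239.0], [272.0, 108.0], [280.0, 108.0], [272.0, 274.0], [281.0, 274.0], [271.0, 107.0], [281.0, 107.0]]
[] pred [[296.0, 256.0], [292.0, 255.0], [295.0, 312.0], [291.0, 311.0], [310.0, 224.0], [306.0, 223.0], [311.0, 279.0], [307.0, 278.0]]
[[284, 126, 42, 23, 293], [232, 131, 18, 71, 705]] pred [[246.0, 202.0], [250.0, 201.0], [247.0, 162.0], [250.0, 161.0], [230.0, 169.0], [234.0, 167.0], [233.0, 130.0], [237.0, 129.0]]
((567.787109375, 208.415283203125), (131.32357788085938, 7.652331829071045), 84.34881591796875) expected [0.5672321 0.2008873]
```

Template edge, position and yaw match the seated pose to within about 1 mm (side and wrist pixels agree to 1–2 px). Handing in.

```bash
python3 -c "
from workcell import manip; print(manip.hand_in())"
```

```text
the job is handed in; nothing more can be done
None
```

I pressed the lever to its stop, drew the orange template out of the rack and stood it on the ledge against the grey board. I handed the job in at about 16 s, and the last camera check put it within 1–2 px of the target pose, but `hand_in` returned no verdict.

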